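# Leak check: seat the round flask in the sprung test port and hold it down

### The job

Take the lid off the bench's test port by its knob and set it down flat, knob up, on the rubber mat. Then stand the round-bellied flask (not the straight-sided one) upright in the port's sprung ring, press it down until the ring is on its lower stop, and keep it pressed there: the program finishes while the robot is still holding the flask down. Leave the other things on the bench where they are.

Things in the scene. Friction and masses are not known exactly. Their poses are not given: they have to be found in the camera images.
- lid_knob (a point): Middle of the black cylindrical knob (28 mm diameter, 20 mm tall, on a 16 mm stem, 14 mm above the lid plate) on a loose round aluminium lid, about 160 g (varies). The lid plate is 104 mm across and 5 mm thick; its top lies 24 mm below this point. Beneath the plate is a 79 mm locating disc, 5 mm deep, which sits in the port's mouth; the lid's lowest face is 34 mm below this point. z axis points up out of the knob. At the start the lid covers the port.
- mat: Black rubber mat fixed on the bench, 200 mm along its x axis by 180 mm along its y axis, 3 mm thick, empty. Origin: centre of its underside, on the bench top.
- port: Test port fixed on the bench: upright blue round cup, 96 mm outside and 84 mm inside diameter, rim 62 mm above the bench, on a steel flange 126 mm in diameter and 12 mm thick. Origin: centre of its underside, on the bench top; z up. The sprung ring is inside the cup, under the lid.
- seat_top (a point): Centre of the top face of the steel spring ring inside the port (76 mm outside, 52 mm inside diameter, 12 mm thick); free, its top is 9 mm below the cup's rim. This point moves down with the ring. When the flask sits right in the ring, the flask's middle is about 49 mm above this point.
- seat (a joint): How far the spring ring is pressed down, m: 0 free, 0.014 on its lower stop. It takes about 3 N to start it moving and about 9 N (400 N/m) to bring it to the stop, the flask's own weight included; released, it springs back up.
- flask_mid (a point): Half-way up (56 mm above the foot) on the axis of the round-bellied aluminium flask, 112 mm tall, about 280 g (varies). Ball-shaped belly 64 mm in diameter centred 26 mm above the foot, with a flat 37 mm foot; straight neck 26 mm in diameter from 58 to 105 mm above the foot, then a 34 mm diameter head 7 mm tall. z axis points up along the neck. It stands loose on the bench. Grasp it by the neck, about 25 mm above this point.
- canister_mid (a point): Bystander: half-way up (56 mm above its foot) the straight-sided aluminium canister, 58 mm in diameter up to 52 mm above its foot, with the same neck, head and height (112 mm) as the flask. Stands loose; may change places with the flask.
- vspring: Bystander: valve spring standing upright, 34 mm diameter, 45 mm tall. Origin: centre of its underside.
- adapter: Bystander: brass ring, 48 mm diameter, 18 mm tall. Origin: centre of its underside.
- valve: Bystander: steel engine valve lying on a small wooden rest, 110 mm long along its x axis, 38 mm tall. Origin: centre of its underside.
- driver_grip (a point): Bystander: handle of a black screwdriver about 200 mm long and 30 mm thick, lying crosswise beyond the port.
- gauge: Bystander: dial gauge on a block-and-post stand, 50 by 44 mm, 140 mm tall. Origin: centre of its underside.
There are look-alikes about, which are no part of the job. What is shaped like the part that bears flask_mid but purple is not meant.

How it is judged:
By the outcome, as a careful person would: the job done as asked, in the order asked, and still so for the second after the job is handed in, while the arm keeps its last pose, push and grip.
It also fails if it takes over 58 s, if anything falls off the work surface, if the arm or the gripper's body presses on something with over 40 N, if the wrist force passes 120 N, or if a joint passes its speed limit or range.

### The arm

A 6-joint arm with a two-finger parallel gripper is mounted at the origin on the work surface. World frame = base frame: x ahead of the robot, y to its left, z up, the work surface at z = 0. Lengths are in m, angles in rad, forces in N, time in s.
With the tool pointing down it reaches from about 0.4 to 0.925 m from the base axis. Payload 12.5 kg.
Tool frame: the origin (TCP) lies midway between the tips of the shut fingers; the grasp point (between the pads) lies 19 mm behind it; z points along the fingers, y is the line along which they close (so a half turn about z gives the same grasp; the last joint's range is limited). The gripper opens to 95 mm and grips with 3 to 60 N. Pads are 20 mm wide; open, the fingers measure 119 mm over their backs; the gripper's body (75 mm by 180 mm) begins 59 mm behind the grasp point.
Start: joints at [-1.309, 0.491, 1.559, -0, 1.092, -0.106], TCP at [0.225, -0.583, 0.215] pointing down, gripper open.
Joint ranges: [-3.1, 3.1], [-0.84, 2.19], [0.05, 2.79], [-1.13, 4.28], [0.06, 2.93], [-2.69, 2.69]. Speed limits (rad/s): [2.22, 2.22, 2.79, 3.14, 3.14, 3.14].

### API

Orientations are given as a 3x3 rotation matrix whose columns are the frame's x, y, z axes.
In Python, from station import r gives the robot as it stands.
- The arm moves only by the tool arm_command, never from a script. Its argument "plan" is a list of rows, each an object of numbers: "x", "y", "z": the shift along the world's x, y, z in mm; "rx", "ry", "rz": the turn, a rotation vector about the world's x, y, z in rad; "gripper": the opening, from 0 (shut) to 1 (fully open). In form: [{"x": .., "y": .., "z": .., "rx": .., "ry": .., "rz": .., "gripper": ..}, ...]. A call has 1 to 5 rows; each row is the pose to reach, as a shift and turn from the pose commanded when the call began; what a row does not reach only later rows make up. A row lasts 1/12 s, in which the tool goes at most 41.7 mm and 7.16 degrees, less where a joint would pass 70% of its speed; a pose out of reach is approached as far as the arm can. A call with a gripper value outside its range is refused whole. The fingers move at their own pace and stop on an object; "grip_force" is the grip in N (left out, the last holds). Time passes only in rows, so rows that repeat a pose let the fingers close. It gives the time, the measured TCP pose, the force, the opening and the grip force at its end, in the units of the state.
- r.read_state(): the state, without advancing time (a new reading comes with each control period).
- r.snapshot(name): name is "scene" or "top"; returns the picture (420x560x3 uint8, red, green, blue); there is no depth.
- r.camera_model(name): a dict with "fx", "fy", "cx", "cy" (pixels), "k1" (the pictures are not rectified: a ray, as slopes to the right and down, at radius r is drawn at 1 + k1 r^2 times it, then the intrinsics apply), "xyz" and "rotation" of the camera in the world. Camera axes: x right, y down, z forward; pixel columns grow to the right and rows downward; lengths in m; the calibration is good to about 2 mm. A picture is of the moment at which its call begins. camera_model takes no time and is no camera call.
- r.job_done(): hands the job in; it is judged then, once.
The state is a dict: "time_s": time; "qpos": joint angles; "qvel": joint speeds; "effort": joint torques, N m; "eef_pos": TCP position; "orientation": TCP orientation; "force": force on the tool from outside, world axes, zero at the start; "wrist_torque": the same for the moment, N m; "grip_width": finger opening in m; "grip_force": force on a finger pad.
Only numpy, scipy, OpenCV 4.12 (cv2) and the standard library are available. Lean on these libraries where they do the work, as an engineer would, in place of code of your own. Each camera call takes 0.05 s, during which the arm holds its last target. There are 200 camera calls.

## Working session

There is one attempt and no reset: what is moved stays moved. The work goes in short steps, Python scripts to look and compute and a tool call to move; the robot and the scene stay as the last step left them, time stands still between calls to the robot, and variables do not carry over. Pictures are saved under pics/ and viewed, at most 10 in all, crops included, and the job is handed in when it is done.

Besides the shell and the picture viewer there is one more tool, called after "Call:" as name(argument=value, ...), one argument or row to a line, values as JSON. arm_command: Moves the arm, as the interface text tells. Its arguments: {"type":"object","properties":{"plan":{"type":"array","items":{"type":"object","properties":{"x":{"type":"number"},"y":{"type":"number"},"z":{"type":"number"},"rx":{"type":"number"},"ry":{"type":"number"},"rz":{"type":"number"},"gripper":{"type":"number"}}}},"grip_force":{"type":"number"}},"required":["plan"]}

```bash
mkdir -p pics; ls; python3 - <<'E'
from station import r
import cv2
for n in("scene","top"):
    cv2.imwrite(f"pics/{n}0.png",r.snapshot(n)[:,:,::-1]); print(n,r.camera_model(n))
s=r.read_state();print(s)
E
```

```text
pics
scene {'fx': 525.6118738762627, 'fy': 525.6118738762627, 'cx': 272.25043745707427, 'cy': 218.56320173215624, 'k1': -0.019259320899217152, 'xyz': array([1.10570899, 0.46353846, 0.97632797]), 'rotation': array([[-0.62052621,  0.62132286, -0.4784403 ],
       [ 0.78407617,  0.50178139, -0.3652944 ],
       [ 0.01310668, -0.60180839, -0.79853295]])}
top {'fx': 473.6575176445142, 'fy': 473.6575176445142, 'cx': 274.7921841281964, 'cy': 206.59475811645697, 'k1': -0.10894677111149198, 'xyz': array([0.34849593, 0.05597517, 1.21054758]), 'rotation': array([[-0.08686394, -0.97606564,  0.19937536],
       [-0.99621053,  0.08422485, -0.02169672],
       [ 0.00438507, -0.20050449, -0.97968297]])}
{'time_s': 0.1, 'qpos': array([-1.30860330e+00,  4.91523356e-01,  1.55936518e+00, -1.74570765e-05,
        1.09169971e+00, -1.05578795e-01]), 'qvel': array([-4.20085372e-06, -2.38067799e-03, -1.96083072e-03,  4.20372397e-04,
       -1.02445215e-03, -4.04910222e-04]), 'effort': array([ 3.84836356e-03, -6.13620043e+01, -2.58607310e+01,  6.94210175e-02,
        4.69440117e-02, -3.05706180e-05]), 'eef_pos': array([ 0.22468739, -0.58299802,  0.21411326]), 'orientation': array([[ 9.33127890e-01,  3.59544526e-01, -2.73018914e-04],
       [ 3.59544618e-01, -9.33127403e-01,  9.57551257e-04],
       [ 8.95208827e-05, -9.91680265e-04, -9.99999504e-01]]), 'force': array([0.47596835, 0.74551453, 1.1215163 ]), 'wrist_torque': array([-0.02872857, -0.00377603,  0.01085083]), 'grip_force': 0.0, 'grip_width': 0.09505276762847518}
```

View pics/scene0.png

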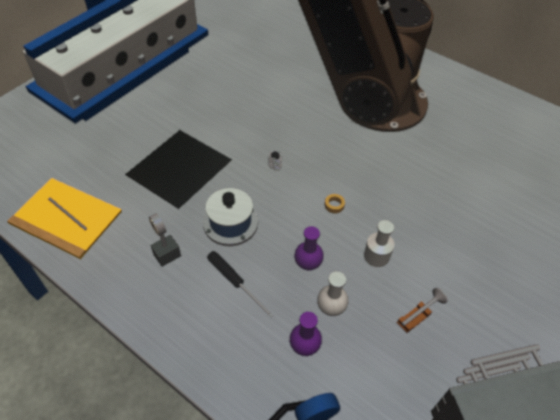

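View pics/top0.png

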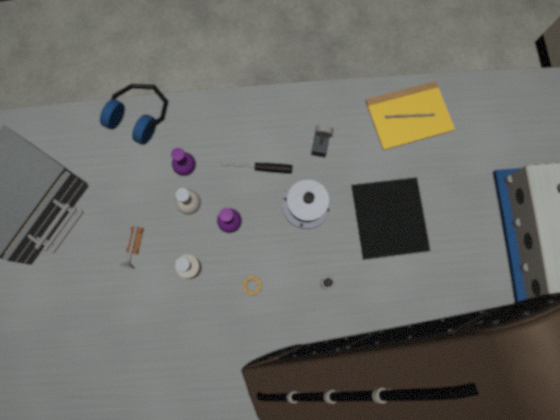

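The scene view shows the lidded port at (229,213), the mat at (180,167) and purple flasks at (310,250) and (306,335). The two aluminium candidates are (333,293) in the scene view (top view 187,201) and (380,243) (top view 187,266). The first looks round-bellied and the second looks flat-shouldered. I'll check this in an enlarged crop and measure.

```bash
cat > h.py <<'E'
import numpy as np, cv2
from station import r
def cam(n):
    c=r.camera_model(n); K=np.array([[c["fx"],0,c["cx"]],[0,c["fy"],c["cy"]],[0,0,1.]])
    return K,np.array([c["k1"],0,0,0]),np.asarray(c["xyz"]),np.asarray(c["rotation"])
def ray(n,uv):
    K,d,o,R=cam(n); p=cv2.undistortPoints(np.array([[uv]],float),K,d)[0,0]
    v=R@[p[0],p[1],1]; return o,v/np.linalg.norm(v)
def onz(n,uv,z):
    o,v=ray(n,uv); return o+v*(z-o[2])/v[2]
def tri(a,b):
    (o1,v1),(o2,v2)=ray("scene",a),ray("top",b)
    t=np.linalg.lstsq(np.c_[v1,-v2],o2-o1,rcond=None)[0]
    p,q=o1+t[0]*v1,o2+t[1]*v2; return (p+q)/2,np.linalg.norm(p-q)
def proj(n,X):
    K,d,o,R=cam(n); return cv2.projectPoints(np.array([X],float),cv2.Rodrigues(R.T)[0],-R.T@o,K,d)[0][0,0]
E
python3 - <<'E'
from h import *
a=cv2.imread("pics/scene0.png");b=cv2.imread("pics/top0.png")
c1=cv2.resize(a[180:360,190:410],None,fx=3.6,fy=3.3,interpolation=2)[:594]
A=cv2.resize(a[205:325,300:410],(400,436),interpolation=2)
B=cv2.resize(b[170:290,160:270],(400,436),interpolation=2)
cv2.imwrite("pics/crop1.png",np.hstack([A,B]))
A=cv2.resize(a[180:250,195:265],(400,400),interpolation=2)
B=cv2.resize(b[170:240,270:340],(400,400),interpolation=2)
cv2.imwrite("pics/crop2.png",np.hstack([A,B]))
def blobs(im,m,lo):
    n,_,st,ce=cv2.connectedComponentsWithStats(m.astype(np.uint8));
    return [(ce[i].round(1),st[i]) for i in range(1,n) if st[i][4]>lo]
for n,im,box in(("scene",a,(120,125,235,210)),("top",b,(345,170,435,265))):
    x0,y0,x1,y1=box; m=np.zeros(im.shape[:2],bool); m[y0:y1,x0:x1]=im[y0:y1,x0:x1].max(2)<50
    for c in blobs(im,m,800):
        print(n,"mat",c,onz(n,c[0],.003))
    mm=m.astype(np.uint8); cs=max(cv2.findContours(mm,0,2)[0],key=cv2.contourArea)
    ap=cv2.boxPoints(cv2.minAreaRect(cs)); print([onz(n,p,.003)[:2].round(3) for p in ap])
print("knob",tri((228,199),(309,198)))
print("flask head",tri((337,278),(182,194)),"can head",tri((385,227),(182,264)))
E
```

```text
scene mat (array([178.2, 168.2]), array([ 127,  131,  103,   77, 4015], dtype=int32)) [ 0.54659979 -0.26180198  0.003     ]
[array([ 0.639, -0.349]), array([ 0.39 , -0.375]), array([ 0.444, -0.181]), array([ 0.673, -0.173])]
top mat (array([389.9, 217.9]), array([ 353,  179,   76,   79, 4737], dtype=int32)) [ 0.53842063 -0.26742277  0.003     ]
[array([ 0.633, -0.178]), array([ 0.646, -0.356]), array([ 0.447, -0.357]), array([ 0.436, -0.185])]
knob (array([ 0.59108674, -0.0530507 ,  0.08552507]), np.float64(0.0017708327029790636))
flask head (array([0.62147623, 0.25079263, 0.11119664]), np.float64(0.0019071981458039353)) can head (array([0.45559378, 0.25929951, 0.10601593]), np.float64(0.00028430437001131497))
```

View pics/crop1.png

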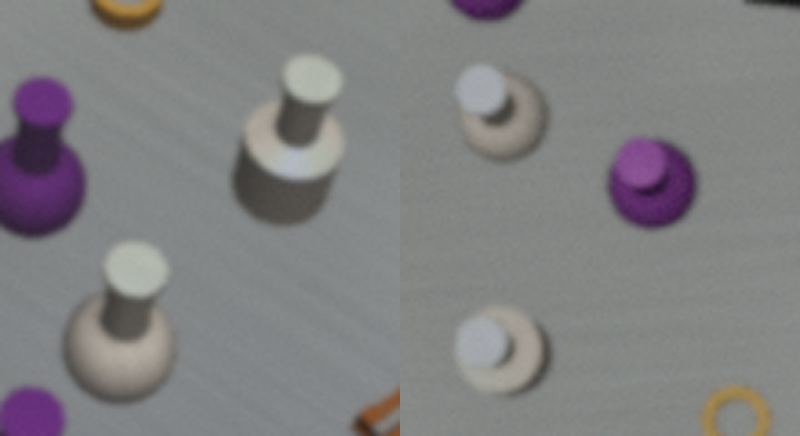

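View pics/crop2.png

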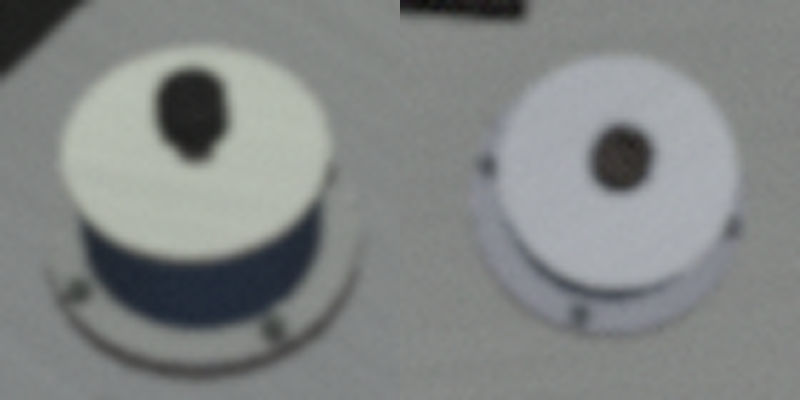

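The crop confirms it: the round-bellied flask is scene (337,279) / top (182,195). The straight-sided canister is scene (385,227), and the purple ones are decoys. The lid is at scene (229,207) / top (308,200).

```bash
python3 - <<'E'
from h import *
for nm,a,b,z in(("knobtop",None,(308.7,197.4),.101),("knobmid",(228.4,197.6),None,.093),("lid",(228.7,206.8),(308,199.8),.067),("flaskhead",(337.4,278.5),(182.4,194.9),.112),("canhead",(385.6,226.5),(182.6,263.7),.112),("belly",(332.6,300),(188.3,201.5),.026),("gauge",(165,222),(323,131),.13),("vspring",(275,155),(328,283),.045)):
    print(nm,*[onz(n,p,z)[:2].round(4) for n,p in(("scene",a),("top",b)) if p])
a=cv2.imread("pics/scene0.png")
m=np.zeros(a.shape[:2],np.uint8); m[125:210,120:235]=a[125:210,120:235].max(2)<70
c=max(cv2.findContours(m,0,2)[0],key=cv2.contourArea)
h=cv2.approxPolyDP(cv2.convexHull(c),4,True)[:,0]; print([onz("scene",p,.003)[:2].round(3) for p in h])
E
```

```text
knobtop [ 0.5898 -0.0517]
knobmid [ 0.5916 -0.0498]
lid [ 0.5957 -0.0471] [ 0.5912 -0.0527]
flaskhead [0.6219 0.253 ] [0.6194 0.2489]
canhead [0.4581 0.2611] [0.4557 0.2566]
belly [0.6218 0.2528] [0.6219 0.2497]
gauge [ 0.7403 -0.0853] [ 0.7443 -0.1003]
vspring [ 0.391  -0.0779] [ 0.3847 -0.0828]
[array([ 0.447, -0.35 ]), array([ 0.442, -0.182]), array([ 0.637, -0.177]), array([ 0.641, -0.348])]
```

Knob at about (0.592, -0.051), flask (0.621, 0.251), mat centre (0.541, -0.266). I'll move in steps towards the knob.

Call:
arm_command(
  plan=[
    {"x": 23, "y": 33, "gripper": 0.6},
    {"x": 46, "y": 66, "gripper": 0.6},
    {"x": 69, "y": 99, "gripper": 0.6},
    {"x": 92, "y": 133, "gripper": 0.6},
    {"x": 115, "y": 166, "gripper": 0.6},
  ],
  grip_force=30,
)

```text
invalid input at $.plan[0]: expected keys x, y, z, rx, ry, rz, gripper
```

Call:
arm_command(
  plan=[
    {"x": 23, "y": 33, "gripper": 0.6},
    {"x": 46, "y": 66, "gripper": 0.6},
    {"x": 69, "y": 99, "gripper": 0.6},
    {"x": 92, "y": 133, "gripper": 0.6},
    {"x": 115, "y": 166, "gripper": 0.6},
  ],
)

```text
invalid input at $.plan[0]: expected keys x, y, z, rx, ry, rz, gripper
```

Call:
arm_command(
  plan=[
    {"x": 23, "y": 33, "gripper": 0.6},
    {"x": 46, "y": 66, "gripper": 0.6},
    {"x": 69, "y": 99, "gripper": 0.6},
    {"x": 92, "y": 133, "gripper": 0.6},
    {"x": 92, "y": 133, "gripper": 0.6},
  ],
)

```text
invalid input at $.plan[0]: expected keys x, y, z, rx, ry, rz, gripper
```

Call:
arm_command(
  plan=[
    {"x": 115, "y": 166, "z": 0, "rx": 0, "ry": 0, "rz": 0, "gripper": 0.6},
    {"x": 115, "y": 166, "z": 0, "rx": 0, "ry": 0, "rz": 0, "gripper": 0.6},
    {"x": 115, "y": 166, "z": 0, "rx": 0, "ry": 0, "rz": 0, "gripper": 0.6},
    {"x": 115, "y": 166, "z": 0, "rx": 0, "ry": 0, "rz": 0, "gripper": 0.6},
    {"x": 115, "y": 166, "z": 0, "rx": 0, "ry": 0, "rz": 0, "gripper": 0.6},
  ],
  grip_force=30,
)

```text
time_s: 0.52
eef_pos: [0.3406, -0.4149, 0.2145]
orientation: [[0.933, 0.36, -0.0], [0.36, -0.933, 0.001], [0.0, -0.001, -1.0]]
force: [0.7, -0.6, -0.1]
grip_width: 0.0671
grip_force: 0.0
```

Call:
arm_command(
  plan=[
    {"x": 115, "y": 166, "z": 0, "rx": 0, "ry": 0, "rz": 0, "gripper": 0.6},
    {"x": 115, "y": 166, "z": 0, "rx": 0, "ry": 0, "rz": 0, "gripper": 0.6},
    {"x": 115, "y": 166, "z": 0, "rx": 0, "ry": 0, "rz": 0, "gripper": 0.6},
    {"x": 115, "y": 166, "z": 0, "rx": 0, "ry": 0, "rz": 0, "gripper": 0.6},
    {"x": 115, "y": 166, "z": 0, "rx": 0, "ry": 0, "rz": 0, "gripper": 0.6},
  ],
)

```text
time_s: 0.93
eef_pos: [0.4557, -0.2488, 0.2146]
orientation: [[0.933, 0.36, -0.0], [0.36, -0.933, 0.0], [-0.0, -0.0, -1.0]]
force: [0.4, -0.5, -0.7]
grip_width: 0.0574
grip_force: 0.0
```

Call:
arm_command(
  plan=[
    {"x": 110, "y": 166, "z": 0, "rx": 0, "ry": 0, "rz": 0, "gripper": 0.6},
    {"x": 110, "y": 166, "z": 0, "rx": 0, "ry": 0, "rz": 0, "gripper": 0.6},
    {"x": 110, "y": 166, "z": 0, "rx": 0, "ry": 0, "rz": 0, "gripper": 0.6},
    {"x": 110, "y": 166, "z": 0, "rx": 0, "ry": 0, "rz": 0, "gripper": 0.6},
    {"x": 110, "y": 166, "z": 0, "rx": 0, "ry": 0, "rz": 0, "gripper": 0.6},
  ],
)

```text
time_s: 1.35
eef_pos: [0.5658, -0.0825, 0.2145]
orientation: [[0.933, 0.36, -0.0], [0.36, -0.933, 0.0], [-0.0, -0.0, -1.0]]
force: [-0.0, -0.2, 0.3]
grip_width: 0.057
grip_force: 0.0
```

Call:
arm_command(
  plan=[
    {"x": 26, "y": 31, "z": 0, "rx": 0, "ry": 0, "rz": 0, "gripper": 0.6},
    {"x": 26, "y": 31, "z": -40, "rx": 0, "ry": 0, "rz": 0, "gripper": 0.6},
    {"x": 26, "y": 31, "z": -80, "rx": 0, "ry": 0, "rz": 0, "gripper": 0.6},
    {"x": 26, "y": 31, "z": -90, "rx": 0, "ry": 0, "rz": 0, "gripper": 0.6},
    {"x": 26, "y": 31, "z": -90, "rx": 0, "ry": 0, "rz": 0, "gripper": 0.6},
  ],
)

```text
time_s: 1.77
eef_pos: [0.5893, -0.0539, 0.1221]
orientation: [[0.933, 0.36, -0.006], [0.36, -0.933, 0.001], [-0.005, -0.003, -1.0]]
force: [0.3, -0.2, 0.5]
grip_width: 0.0571
grip_force: 0.0
```

```bash
python3 - <<'E'
from h import *
P=[]
for n,(x,y) in(("scene",(178,140)),("top",(265,150))):
    im=r.snapshot(n)[:,:,::-1]; P.append(cv2.resize(im[y:y+100,x:x+100],(400,400),interpolation=2))
cv2.imwrite("pics/c3.png",np.hstack(P))
E
```

```text
(no output)
```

View pics/c3.png

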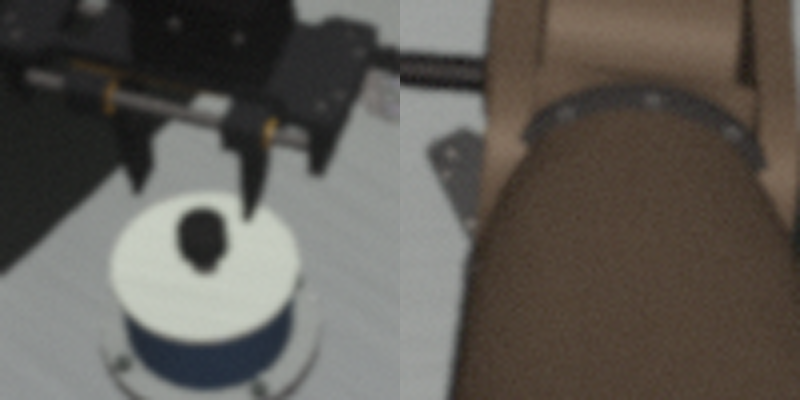

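Fingers straddle the knob (tips at about crop (140,190) and (248,218), knob top at (203,222)). Descend and grip.

Call:
arm_command(
  plan=[
    {"x": 0, "y": 0, "z": -25, "rx": 0, "ry": 0, "rz": 0, "gripper": 0.6},
    {"x": 0, "y": 0, "z": -50, "rx": 0, "ry": 0, "rz": 0, "gripper": 0.6},
    {"x": 0, "y": 0, "z": -50, "rx": 0, "ry": 0, "rz": 0, "gripper": 0.6},
    {"x": 0, "y": 0, "z": -50, "rx": 0, "ry": 0, "rz": 0, "gripper": 0.1},
    {"x": 0, "y": 0, "z": -50, "rx": 0, "ry": 0, "rz": 0, "gripper": 0.1},
  ],
  grip_force=30,
)

```text
time_s: 2.28
eef_pos: [0.5918, -0.0547, 0.077]
orientation: [[0.933, 0.359, 0.003], [0.359, -0.933, -0.001], [0.002, 0.002, -1.0]]
force: [0.3, -0.0, 0.2]
grip_width: 0.0489
grip_force: 0.0
```

Call:
arm_command(
  plan=[
    {"x": 0, "y": 0, "z": 0, "rx": 0, "ry": 0, "rz": 0, "gripper": 0.1},
    {"x": 0, "y": 0, "z": 0, "rx": 0, "ry": 0, "rz": 0, "gripper": 0.1},
    {"x": 0, "y": 0, "z": 0, "rx": 0, "ry": 0, "rz": 0, "gripper": 0.1},
    {"x": 0, "y": 0, "z": 0, "rx": 0, "ry": 0, "rz": 0, "gripper": 0.1},
    {"x": 0, "y": 0, "z": 0, "rx": 0, "ry": 0, "rz": 0, "gripper": 0.1},
  ],
)

```text
time_s: 2.7
eef_pos: [0.5907, -0.0534, 0.0758]
orientation: [[0.933, 0.359, 0.0], [0.359, -0.933, 0.001], [0.001, -0.001, -1.0]]
force: [-2.2, 5.4, 8.6]
grip_width: 0.0274
grip_force: 30.0
```

Call:
arm_command(
  plan=[
    {"x": 0, "y": 0, "z": 5, "rx": 0, "ry": 0, "rz": 0, "gripper": 0.1},
    {"x": 0, "y": 0, "z": 15, "rx": 0, "ry": 0, "rz": 0, "gripper": 0.1},
    {"x": 0, "y": 0, "z": 30, "rx": 0, "ry": 0, "rz": 0, "gripper": 0.1},
    {"x": 0, "y": 0, "z": 50, "rx": 0, "ry": 0, "rz": 0, "gripper": 0.1},
    {"x": 0, "y": 0, "z": 60, "rx": 0, "ry": 0, "rz": 0, "gripper": 0.1},
  ],
)

```text
time_s: 3.12
eef_pos: [0.5915, -0.0546, 0.1373]
orientation: [[0.933, 0.36, 0.003], [0.36, -0.933, -0.001], [0.002, 0.002, -1.0]]
force: [0.3, 0.3, -1.7]
grip_width: 0.0274
grip_force: 30.0
```

Call:
arm_command(
  plan=[
    {"x": -5, "y": -25, "z": 0, "rx": 0, "ry": 0, "rz": 0, "gripper": 0.1},
    {"x": -14, "y": -60, "z": 0, "rx": 0, "ry": 0, "rz": 0, "gripper": 0.1},
    {"x": -22, "y": -95, "z": 0, "rx": 0, "ry": 0, "rz": 0, "gripper": 0.1},
    {"x": -30, "y": -130, "z": 0, "rx": 0, "ry": 0, "rz": 0, "gripper": 0.1},
    {"x": -38, "y": -160, "z": 0, "rx": 0, "ry": 0, "rz": 0, "gripper": 0.1},
  ],
)

```text
time_s: 3.53
eef_pos: [0.5523, -0.2164, 0.1352]
orientation: [[0.933, 0.359, 0.001], [0.359, -0.933, -0.001], [0.0, 0.001, -1.0]]
force: [-0.4, -0.0, -1.7]
grip_width: 0.0274
grip_force: 30.0
```

Call:
arm_command(
  plan=[
    {"x": -6, "y": -25, "z": 0, "rx": 0, "ry": 0, "rz": 0, "gripper": 0.1},
    {"x": -12, "y": -45, "z": 0, "rx": 0, "ry": 0, "rz": 0, "gripper": 0.1},
    {"x": -12, "y": -53, "z": -20, "rx": 0, "ry": 0, "rz": 0, "gripper": 0.1},
    {"x": -12, "y": -53, "z": -45, "rx": 0, "ry": 0, "rz": 0, "gripper": 0.1},
    {"x": -12, "y": -53, "z": -60, "rx": 0, "ry": 0, "rz": 0, "gripper": 0.1},
  ],
)

```text
time_s: 3.95
eef_pos: [0.54, -0.2681, 0.0734]
orientation: [[0.934, 0.358, -0.001], [0.358, -0.934, 0.0], [-0.0, -0.0, -1.0]]
force: [-0.6, -0.0, -2.1]
grip_width: 0.0273
grip_force: 30.0
```

```bash
python3 - <<'E'
from h import *
P=[]
for n,(x,y) in(("scene",(120,110)),("top",(300,150))):
    im=r.snapshot(n)[:,:,::-1]; P.append(cv2.resize(im[y:y+133,x:x+133],(400,400),interpolation=2))
cv2.imwrite("pics/c4.png",np.hstack(P)); print(r.read_state()["eef_pos"],r.read_state()["grip_width"])
E
```

```text
[ 0.53963478 -0.26703883  0.07278202] 0.02740275317921707
```

View pics/c4.png

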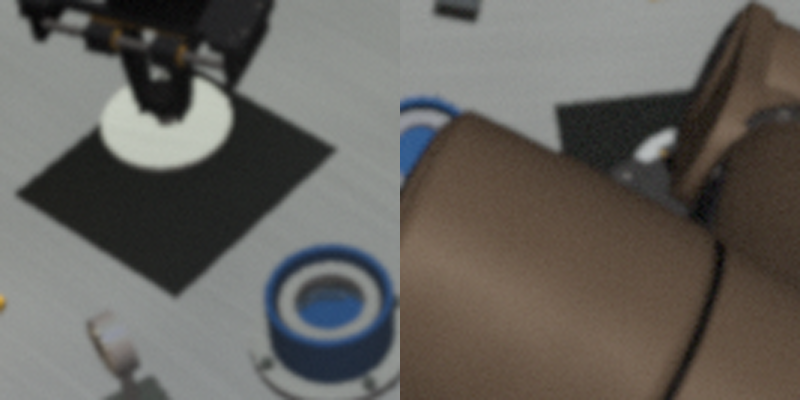

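The lid is off and level above the mat, with the ring exposed at crop (330,295). Lower to the mat.

Call:
arm_command(
  plan=[
    {"x": 0, "y": 0, "z": -20, "rx": 0, "ry": 0, "rz": 0, "gripper": 0.1},
    {"x": 0, "y": 0, "z": -38, "rx": 0, "ry": 0, "rz": 0, "gripper": 0.1},
    {"x": 0, "y": 0, "z": -46, "rx": 0, "ry": 0, "rz": 0, "gripper": 0.1},
    {"x": 0, "y": 0, "z": -49, "rx": 0, "ry": 0, "rz": 0, "gripper": 0.1},
    {"x": 0, "y": 0, "z": -49, "rx": 0, "ry": 0, "rz": 0, "gripper": 0.1},
  ],
)

```text
time_s: 4.47
eef_pos: [0.541, -0.2673, 0.0261]
orientation: [[0.933, 0.36, 0.0], [0.36, -0.933, -0.0], [0.0, 0.0, -1.0]]
force: [0.2, 0.0, -1.2]
grip_width: 0.0276
grip_force: 30.0
```

Call:
arm_command(
  plan=[
    {"x": 0, "y": 0, "z": -1, "rx": 0, "ry": 0, "rz": 0, "gripper": 0.1},
    {"x": 0, "y": 0, "z": -1, "rx": 0, "ry": 0, "rz": 0, "gripper": 0.1},
    {"x": 0, "y": 0, "z": -2, "rx": 0, "ry": 0, "rz": 0, "gripper": 0.1},
    {"x": 0, "y": 0, "z": -2, "rx": 0, "ry": 0, "rz": 0, "gripper": 0.1},
    {"x": 0, "y": 0, "z": -2, "rx": 0, "ry": 0, "rz": 0, "gripper": 0.1},
  ],
)

```text
time_s: 4.88
eef_pos: [0.5409, -0.2673, 0.024]
orientation: [[0.933, 0.36, 0.0], [0.36, -0.933, -0.0], [0.0, 0.0, -1.0]]
force: [-0.0, -0.3, -1.3]
grip_width: 0.0269
grip_force: 30.0
```

Call:
arm_command(
  plan=[
    {"x": 0, "y": 0, "z": -1, "rx": 0, "ry": 0, "rz": 0, "gripper": 0.1},
    {"x": 0, "y": 0, "z": -2, "rx": 0, "ry": 0, "rz": 0, "gripper": 0.1},
    {"x": 0, "y": 0, "z": -2.5, "rx": 0, "ry": 0, "rz": 0, "gripper": 0.1},
    {"x": 0, "y": 0, "z": -2.5, "rx": 0, "ry": 0, "rz": 0, "gripper": 0.1},
    {"x": 0, "y": 0, "z": -2.5, "rx": 0, "ry": 0, "rz": 0, "gripper": 0.1},
  ],
)

```text
time_s: 5.3
eef_pos: [0.5408, -0.2674, 0.0218]
orientation: [[0.933, 0.36, 0.0], [0.36, -0.933, -0.0], [0.0, 0.001, -1.0]]
force: [-1.2, -0.1, 7.5]
grip_width: 0.0275
grip_force: 30.0
```

Contact. Release slowly and rise.

Call:
arm_command(
  plan=[
    {"x": 0, "y": 0, "z": 0.5, "rx": 0, "ry": 0, "rz": 0, "gripper": 0.6},
    {"x": 0, "y": 0, "z": 0.5, "rx": 0, "ry": 0, "rz": 0, "gripper": 0.6},
    {"x": 0, "y": 0, "z": 0.5, "rx": 0, "ry": 0, "rz": 0, "gripper": 0.6},
    {"x": 0, "y": 0, "z": 0.5, "rx": 0, "ry": 0, "rz": 0, "gripper": 0.6},
    {"x": 0, "y": 0, "z": 10, "rx": 0, "ry": 0, "rz": 0, "gripper": 0.6},
  ],
)

```text
time_s: 5.72
eef_pos: [0.54, -0.2668, 0.03]
orientation: [[0.933, 0.36, -0.002], [0.36, -0.933, 0.001], [-0.002, -0.002, -1.0]]
force: [0.5, 0.3, 0.2]
grip_width: 0.0543
grip_force: 0.0
```

Call:
arm_command(
  plan=[
    {"x": 0, "y": 0, "z": 35, "rx": 0, "ry": 0, "rz": 0, "gripper": 0.6},
    {"x": 0, "y": 0, "z": 75, "rx": 0, "ry": 0, "rz": 0, "gripper": 0.6},
    {"x": 0, "y": 0, "z": 115, "rx": 0, "ry": 0, "rz": 0, "gripper": 0.6},
    {"x": 0, "y": 0, "z": 155, "rx": 0, "ry": 0, "rz": 0, "gripper": 0.6},
    {"x": 0, "y": 0, "z": 180, "rx": 0, "ry": 0, "rz": 0, "gripper": 0.6},
  ],
)

```text
time_s: 6.13
eef_pos: [0.5412, -0.2674, 0.2161]
orientation: [[0.933, 0.36, 0.004], [0.36, -0.933, -0.003], [0.003, 0.004, -1.0]]
force: [-0.2, -1.2, 0.0]
grip_width: 0.0565
grip_force: 0.0
```

```bash
python3 - <<'E'
from h import *
a=r.snapshot("scene")[:,:,::-1]; b=r.snapshot("top")[:,:,::-1]
print(r.read_state()["eef_pos"])
P=[cv2.resize(a[120:253,120:270],(450,400),interpolation=2),cv2.resize(b[150:283,260:376],(350,400),interpolation=2)]
cv2.imwrite("pics/c5.png",np.hstack(P))
cv2.imwrite("pics/scene5.png",a);cv2.imwrite("pics/top5.png",b)
E
```

```text
[ 0.54203848 -0.26793377  0.21661567]
```

View pics/c5.png

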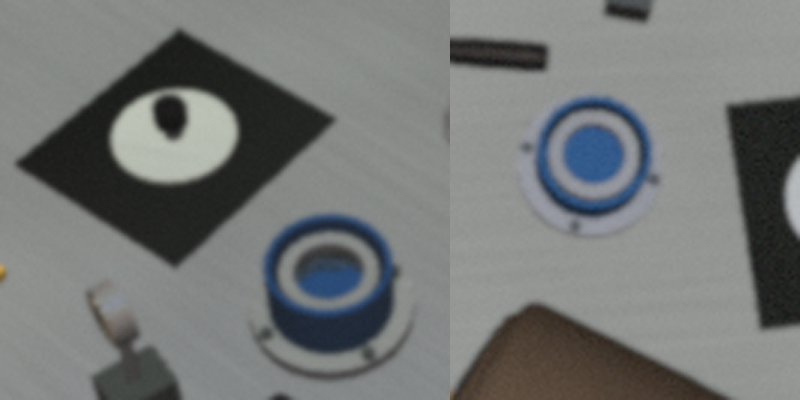

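The lid lies flat, knob up, on the mat (crop 173,135), and the ring is clear at (594,154). Refining the port position, then on to the flask.

```bash
python3 - <<'E'
from h import *
for n,uv0,r0 in(("scene",(229.7,210),26),("top",(307.7,202),22)):
    im=cv2.imread(f"pics/{n}5.png"); hsv=cv2.cvtColor(im,40)
    m=((hsv[...,1]>110)&(hsv[...,0]>95)&(hsv[...,0]<130)).astype(np.uint8)
    k=np.zeros_like(m); cv2.circle(k,tuple(int(v) for v in uv0),40,1,-1); m*=k
    c=max(cv2.findContours(m,0,1)[0],key=cv2.contourArea)
    # bright steel ring inside the cup
    f=np.zeros_like(m); cv2.drawContours(f,[c],-1,1,-1); f=cv2.erode(f,np.ones((3,3)))
    s=((f>0)&(hsv[...,1]<60)&(hsv[...,2]>110)).astype(np.uint8)
    d=max(cv2.findContours(s,0,1)[0],key=cv2.contourArea); e=cv2.fitEllipse(d)
    print(n,"ring",e,onz(n,e[0],.053)[:2]); x,y,w,h=cv2.boundingRect(c); print("cup bbox",x,y,w,h)
print("rim scene",onz("scene",(229.6,207.9),.062)[:2],"top",onz("top",(307.2,200.5),.062)[:2])
E
```

```text
scene ring ((229.0730438232422, 209.79690551757812), (24.428640365600586, 32.35496520996094), 85.53968811035156) [ 0.59371686 -0.04875709]
cup bbox 209 192 42 42
top ring ((307.2389831542969, 201.1453399658203), (29.00938606262207, 29.614761352539062), 103.1880874633789) [ 0.59095505 -0.05176836]
cup bbox 289 183 37 38
rim scene [ 0.59397357 -0.04636169] top [ 0.59071007 -0.05099926]
```

Call:
arm_command(
  plan=[
    {"x": 28, "y": 190, "z": 0, "rx": 0, "ry": 0, "rz": 0, "gripper": 0.6},
    {"x": 28, "y": 190, "z": 0, "rx": 0, "ry": 0, "rz": 0, "gripper": 0.6},
    {"x": 28, "y": 190, "z": 0, "rx": 0, "ry": 0, "rz": 0, "gripper": 0.6},
    {"x": 28, "y": 190, "z": 0, "rx": 0, "ry": 0, "rz": 0, "gripper": 0.6},
    {"x": 28, "y": 190, "z": 0, "rx": 0, "ry": 0, "rz": 0, "gripper": 0.6},
  ],
)

```text
time_s: 6.65
eef_pos: [0.5683, -0.0738, 0.2108]
orientation: [[0.933, 0.361, -0.001], [0.361, -0.933, 0.001], [-0.001, -0.001, -1.0]]
force: [0.0, -0.5, 0.5]
grip_width: 0.0573
grip_force: 0.0
```

Call:
arm_command(
  plan=[
    {"x": 28, "y": 190, "z": 0, "rx": 0, "ry": 0, "rz": 0, "gripper": 0.6},
    {"x": 28, "y": 190, "z": 0, "rx": 0, "ry": 0, "rz": 0, "gripper": 0.6},
    {"x": 28, "y": 190, "z": 0, "rx": 0, "ry": 0, "rz": 0, "gripper": 0.6},
    {"x": 28, "y": 190, "z": 0, "rx": 0, "ry": 0, "rz": 0, "gripper": 0.6},
    {"x": 28, "y": 190, "z": 0, "rx": 0, "ry": 0, "rz": 0, "gripper": 0.6},
  ],
)

```text
time_s: 7.07
eef_pos: [0.5963, 0.1164, 0.2106]
orientation: [[0.933, 0.361, -0.001], [0.361, -0.933, 0.0], [-0.001, -0.001, -1.0]]
force: [-1.2, -0.0, 0.1]
grip_width: 0.0569
grip_force: 0.0
```

Call:
arm_command(
  plan=[
    {"x": 22, "y": 137, "z": 0, "rx": 0, "ry": 0, "rz": 0, "gripper": 0.6},
    {"x": 22, "y": 137, "z": 0, "rx": 0, "ry": 0, "rz": 0, "gripper": 0.6},
    {"x": 22, "y": 137, "z": 0, "rx": 0, "ry": 0, "rz": 0, "gripper": 0.6},
    {"x": 22, "y": 137, "z": 0, "rx": 0, "ry": 0, "rz": 0, "gripper": 0.6},
    {"x": 22, "y": 137, "z": 0, "rx": 0, "ry": 0, "rz": 0, "gripper": 0.6},
  ],
)

```text
time_s: 7.48
eef_pos: [0.6182, 0.253, 0.21]
orientation: [[0.932, 0.363, -0.001], [0.363, -0.932, -0.0], [-0.001, -0.0, -1.0]]
force: [1.0, -0.9, 0.6]
grip_width: 0.0574
grip_force: 0.0
```

Call:
arm_command(
  plan=[
    {"x": 2, "y": 1, "z": -30, "rx": 0, "ry": 0, "rz": 0, "gripper": 0.6},
    {"x": 2, "y": 1, "z": -60, "rx": 0, "ry": 0, "rz": 0, "gripper": 0.6},
    {"x": 2, "y": 1, "z": -78, "rx": 0, "ry": 0, "rz": 0, "gripper": 0.6},
    {"x": 2, "y": 1, "z": -78, "rx": 0, "ry": 0, "rz": 0, "gripper": 0.6},
    {"x": 2, "y": 1, "z": -78, "rx": 0, "ry": 0, "rz": 0, "gripper": 0.6},
  ],
)

```text
time_s: 7.9
eef_pos: [0.6205, 0.2496, 0.1327]
orientation: [[0.933, 0.359, -0.002], [0.359, -0.933, -0.001], [-0.002, 0.0, -1.0]]
force: [0.3, 0.5, 0.4]
grip_width: 0.0569
grip_force: 0.0
```

```bash
python3 - <<'E'
from h import *
P=[]
for n,(x,y) in(("scene",(280,210)),("top",(130,140))):
    im=r.snapshot(n)[:,:,::-1]; P.append(cv2.resize(im[y:y+100,x:x+100],(400,400),interpolation=2))
cv2.imwrite("pics/c6.png",np.hstack(P)); print(r.read_state()["eef_pos"])
E
```

```text
[0.62142132 0.25027834 0.13466815]
```

View pics/c6.png

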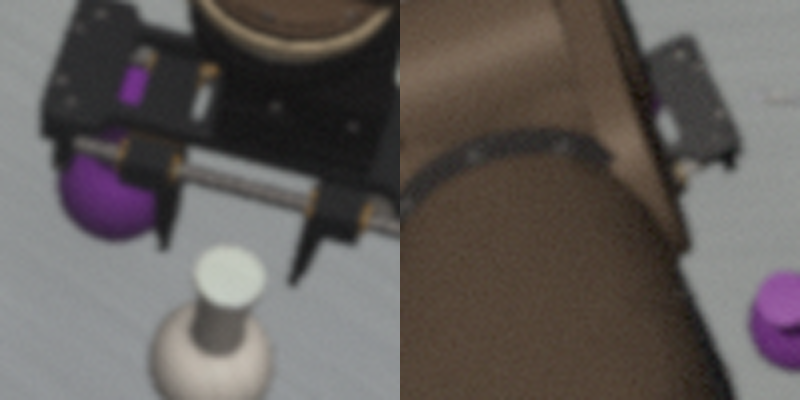

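Fingers are centred over the flask head (crop (165,245) and (295,280), head at (229,276)), and the purple one is clear. Descend and grip the neck.

Call:
arm_command(
  plan=[
    {"x": 0, "y": 0, "z": -30, "rx": 0, "ry": 0, "rz": 0, "gripper": 0.6},
    {"x": 0, "y": 0, "z": -58, "rx": 0, "ry": 0, "rz": 0, "gripper": 0.6},
    {"x": 0, "y": 0, "z": -69, "rx": 0, "ry": 0, "rz": 0, "gripper": 0.6},
    {"x": 0, "y": 0, "z": -69, "rx": 0, "ry": 0, "rz": 0, "gripper": 0.6},
    {"x": 0, "y": 0, "z": -69, "rx": 0, "ry": 0, "rz": 0, "gripper": 0.1},
  ],
  grip_force=30,
)

```text
time_s: 8.42
eef_pos: [0.6213, 0.2508, 0.0653]
orientation: [[0.933, 0.359, 0.001], [0.359, -0.933, 0.0], [0.001, 0.0, -1.0]]
force: [-0.2, -0.5, 0.7]
grip_width: 0.0537
grip_force: 0.0
```

Call:
arm_command(
  plan=[
    {"x": 0, "y": 0, "z": 0, "rx": 0, "ry": 0, "rz": 0, "gripper": 0.1},
    {"x": 0, "y": 0, "z": 0, "rx": 0, "ry": 0, "rz": 0, "gripper": 0.1},
    {"x": 0, "y": 0, "z": 0, "rx": 0, "ry": 0, "rz": 0, "gripper": 0.1},
    {"x": 0, "y": 0, "z": 0, "rx": 0, "ry": 0, "rz": 0, "gripper": 0.1},
    {"x": 0, "y": 0, "z": 0, "rx": 0, "ry": 0, "rz": 0, "gripper": 0.1},
  ],
  grip_force=45,
)

```text
time_s: 8.83
eef_pos: [0.6214, 0.2511, 0.0654]
orientation: [[0.933, 0.36, 0.002], [0.36, -0.933, 0.001], [0.002, 0.0, -1.0]]
force: [-0.2, 0.8, 6.6]
grip_width: 0.033
grip_force: 45.0
```

Call:
arm_command(
  plan=[
    {"x": 0, "y": 0, "z": 0, "rx": 0, "ry": 0, "rz": 0, "gripper": 0.1},
    {"x": 0, "y": 0, "z": 0, "rx": 0, "ry": 0, "rz": 0, "gripper": 0.1},
  ],
)

```text
time_s: 9.0
eef_pos: [0.6214, 0.2511, 0.0654]
orientation: [[0.933, 0.36, 0.002], [0.36, -0.933, 0.001], [0.002, 0.0, -1.0]]
force: [-0.4, 0.8, 6.4]
grip_width: 0.0328
grip_force: 45.0
```

```bash
python3 - <<'E'
from h import *
P=[]
for n,(x,y) in(("scene",(280,220)),("top",(130,140))):
    im=r.snapshot(n)[:,:,::-1]; P.append(cv2.resize(im[y:y+100,x:x+100],(400,400),interpolation=2))
cv2.imwrite("pics/c7.png",np.hstack(P)); s=r.read_state();print(s["eef_pos"],s["grip_width"],s["force"])
E
```

```text
[0.62140293 0.2510525  0.0654279 ] 0.03262306756292921 [-0.60552124  0.01347052  6.84058288]
```

View pics/c7.png

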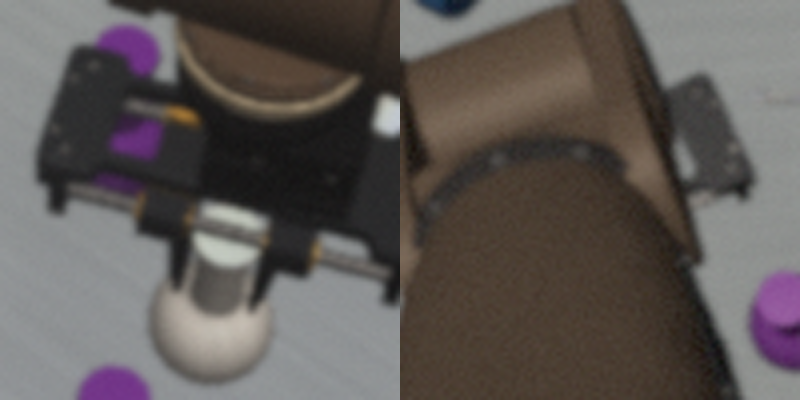

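The pads' upper edges are on the head (opening 33 mm, not 26), because the grasp is about 4 mm too high. Reopen, go 5 mm lower and regrip.

Call:
arm_command(
  plan=[
    {"x": 0, "y": 0, "z": 0, "rx": 0, "ry": 0, "rz": 0, "gripper": 0.55},
    {"x": 0, "y": 0, "z": 0, "rx": 0, "ry": 0, "rz": 0, "gripper": 0.55},
    {"x": 0, "y": 0, "z": 0, "rx": 0, "ry": 0, "rz": 0, "gripper": 0.55},
    {"x": 0, "y": 0, "z": -5, "rx": 0, "ry": 0, "rz": 0, "gripper": 0.55},
    {"x": 0, "y": 0, "z": -5, "rx": 0, "ry": 0, "rz": 0, "gripper": 0.55},
  ],
  grip_force=20,
)

```text
time_s: 9.52
eef_pos: [0.6203, 0.2506, 0.0581]
orientation: [[0.933, 0.36, -0.001], [0.36, -0.933, -0.001], [-0.001, 0.0, -1.0]]
force: [-0.2, -0.1, -0.4]
grip_width: 0.0519
grip_force: 0.0
```

Call:
arm_command(
  plan=[
    {"x": 0, "y": 0, "z": 0, "rx": 0, "ry": 0, "rz": 0, "gripper": 0.1},
    {"x": 0, "y": 0, "z": 0, "rx": 0, "ry": 0, "rz": 0, "gripper": 0.1},
    {"x": 0, "y": 0, "z": 0, "rx": 0, "ry": 0, "rz": 0, "gripper": 0.1},
    {"x": 0, "y": 0, "z": 0, "rx": 0, "ry": 0, "rz": 0, "gripper": 0.1},
    {"x": 0, "y": 0, "z": 0, "rx": 0, "ry": 0, "rz": 0, "gripper": 0.1},
  ],
)

```text
time_s: 9.93
eef_pos: [0.6207, 0.2508, 0.0592]
orientation: [[0.933, 0.36, 0.0], [0.36, -0.933, -0.0], [0.0, 0.0, -1.0]]
force: [-0.3, 1.2, -0.9]
grip_width: 0.0334
grip_force: 20.0
```

Call:
arm_command(
  plan=[
    {"x": 0, "y": 0, "z": 0, "rx": 0, "ry": 0, "rz": 0, "gripper": 0.1},
    {"x": 0, "y": 0, "z": 0, "rx": 0, "ry": 0, "rz": 0, "gripper": 0.1},
    {"x": 0, "y": 0, "z": 0, "rx": 0, "ry": 0, "rz": 0, "gripper": 0.1},
  ],
)

```text
time_s: 10.18
eef_pos: [0.6207, 0.2508, 0.0592]
orientation: [[0.933, 0.36, -0.0], [0.36, -0.933, -0.0], [-0.0, 0.0, -1.0]]
force: [0.3, -0.0, -0.6]
grip_width: 0.0329
grip_force: 20.0
```

The opening stays at 33 mm whatever the height, so the straight finger faces meet the 34 mm head before the neck. I'll put the pads squarely on the head instead, with the grasp point at about 0.108 m, and test the hold by lifting.

Call:
arm_command(
  plan=[
    {"x": 0, "y": 0, "z": 0, "rx": 0, "ry": 0, "rz": 0, "gripper": 0.55},
    {"x": 0, "y": 0, "z": 0, "rx": 0, "ry": 0, "rz": 0, "gripper": 0.55},
    {"x": 0, "y": 0, "z": 0, "rx": 0, "ry": 0, "rz": 0, "gripper": 0.55},
    {"x": 0, "y": 0, "z": 29, "rx": 0, "ry": 0, "rz": 0, "gripper": 0.55},
    {"x": 0, "y": 0, "z": 29, "rx": 0, "ry": 0, "rz": 0, "gripper": 0.55},
  ],
  grip_force=40,
)

```text
time_s: 10.6
eef_pos: [0.6223, 0.2513, 0.0919]
orientation: [[0.933, 0.36, 0.005], [0.36, -0.933, 0.001], [0.005, 0.0, -1.0]]
force: [1.0, -0.1, 0.9]
grip_width: 0.0521
grip_force: 0.0
```

Call:
arm_command(
  plan=[
    {"x": 0, "y": 0, "z": 0, "rx": 0, "ry": 0, "rz": 0, "gripper": 0.1},
    {"x": 0, "y": 0, "z": 0, "rx": 0, "ry": 0, "rz": 0, "gripper": 0.1},
    {"x": 0, "y": 0, "z": 0, "rx": 0, "ry": 0, "rz": 0, "gripper": 0.1},
    {"x": 0, "y": 0, "z": 0, "rx": 0, "ry": 0, "rz": 0, "gripper": 0.1},
    {"x": 0, "y": 0, "z": 0, "rx": 0, "ry": 0, "rz": 0, "gripper": 0.1},
  ],
)

```text
time_s: 11.02
eef_pos: [0.6204, 0.2507, 0.0875]
orientation: [[0.933, 0.36, -0.001], [0.36, -0.933, -0.0], [-0.001, -0.0, -1.0]]
force: [-0.6, -0.4, -2.1]
grip_width: 0.0324
grip_force: 40.0
```

Call:
arm_command(
  plan=[
    {"x": 0, "y": 0, "z": 0, "rx": 0, "ry": 0, "rz": 0, "gripper": 0.1},
    {"x": 0, "y": 0, "z": 0, "rx": 0, "ry": 0, "rz": 0, "gripper": 0.1},
  ],
)

```text
time_s: 11.18
eef_pos: [0.6205, 0.2507, 0.0876]
orientation: [[0.933, 0.36, -0.001], [0.36, -0.933, -0.0], [-0.001, 0.0, -1.0]]
force: [-0.9, -0.8, -3.5]
grip_width: 0.0328
grip_force: 40.0
```

Call:
arm_command(
  plan=[
    {"x": 0, "y": 0, "z": 5, "rx": 0, "ry": 0, "rz": 0, "gripper": 0.1},
    {"x": 0, "y": 0, "z": 12, "rx": 0, "ry": 0, "rz": 0, "gripper": 0.1},
    {"x": 0, "y": 0, "z": 22, "rx": 0, "ry": 0, "rz": 0, "gripper": 0.1},
    {"x": 0, "y": 0, "z": 30, "rx": 0, "ry": 0, "rz": 0, "gripper": 0.1},
    {"x": 0, "y": 0, "z": 30, "rx": 0, "ry": 0, "rz": 0, "gripper": 0.1},
  ],
)

```text
time_s: 11.6
eef_pos: [0.6217, 0.2511, 0.1208]
orientation: [[0.933, 0.36, 0.003], [0.36, -0.933, 0.001], [0.004, 0.0, -1.0]]
force: [-0.2, 1.0, -2.6]
grip_width: 0.0326
grip_force: 40.0
```

```bash
python3 - <<'E'
from h import *
P=[]
for n,(x,y) in(("scene",(285,210)),("top",(130,140))):
    im=r.snapshot(n)[:,:,::-1]; cv2.imwrite(f"pics/{n}8.png",im); P.append(cv2.resize(im[y:y+100,x:x+100],(600 if n=="scene" else 200,600),interpolation=2))
cv2.imwrite("pics/c8.png",P[0]); s=r.read_state();print(s["eef_pos"],s["grip_width"],s["force"],s["wrist_torque"])
E
```

```text
[0.6209235  0.25084974 0.11892907] 0.0324493172132982 [-0.31145777 -0.09416481 -3.21369454] [-0.01049408  0.05290628 -0.03180606]
```

Held (about 2.8 N of weight, no slip). Raise above the purple flask's height and carry gently.

Call:
arm_command(
  plan=[
    {"x": 0, "y": 0, "z": 20, "rx": 0, "ry": 0, "rz": 0, "gripper": 0.1},
    {"x": 0, "y": 0, "z": 45, "rx": 0, "ry": 0, "rz": 0, "gripper": 0.1},
    {"x": 0, "y": 0, "z": 70, "rx": 0, "ry": 0, "rz": 0, "gripper": 0.1},
    {"x": 0, "y": 0, "z": 92, "rx": 0, "ry": 0, "rz": 0, "gripper": 0.1},
    {"x": 0, "y": 0, "z": 105, "rx": 0, "ry": 0, "rz": 0, "gripper": 0.1},
  ],
)

```text
time_s: 12.12
eef_pos: [0.6211, 0.2509, 0.2255]
orientation: [[0.933, 0.36, 0.002], [0.36, -0.933, 0.001], [0.002, 0.0, -1.0]]
force: [0.1, -0.5, -2.2]
grip_width: 0.0326
grip_force: 40.0
```

Call:
arm_command(
  plan=[
    {"x": -1, "y": -8, "z": 0, "rx": 0, "ry": 0, "rz": 0, "gripper": 0.1},
    {"x": -2, "y": -24, "z": 0, "rx": 0, "ry": 0, "rz": 0, "gripper": 0.1},
    {"x": -4, "y": -44, "z": 0, "rx": 0, "ry": 0, "rz": 0, "gripper": 0.1},
    {"x": -6, "y": -66, "z": 0, "rx": 0, "ry": 0, "rz": 0, "gripper": 0.1},
    {"x": -8, "y": -88, "z": 0, "rx": 0, "ry": 0, "rz": 0, "gripper": 0.1},
  ],
)

```text
time_s: 12.53
eef_pos: [0.6116, 0.1606, 0.2211]
orientation: [[0.933, 0.36, -0.003], [0.36, -0.933, -0.001], [-0.003, -0.0, -1.0]]
force: [0.6, -1.3, -2.3]
grip_width: 0.0323
grip_force: 40.0
```

Call:
arm_command(
  plan=[
    {"x": -2, "y": -22, "z": 0, "rx": 0, "ry": 0, "rz": 0, "gripper": 0.1},
    {"x": -4, "y": -44, "z": 0, "rx": 0, "ry": 0, "rz": 0, "gripper": 0.1},
    {"x": -6, "y": -66, "z": 0, "rx": 0, "ry": 0, "rz": 0, "gripper": 0.1},
    {"x": -8, "y": -88, "z": 0, "rx": 0, "ry": 0, "rz": 0, "gripper": 0.1},
    {"x": -10, "y": -110, "z": 0, "rx": 0, "ry": 0, "rz": 0, "gripper": 0.1},
  ],
)

```text
time_s: 12.95
eef_pos: [0.6014, 0.0504, 0.2213]
orientation: [[0.933, 0.359, -0.003], [0.359, -0.933, -0.0], [-0.003, -0.001, -1.0]]
force: [0.7, -0.0, -3.0]
grip_width: 0.0324
grip_force: 40.0
```

Call:
arm_command(
  plan=[
    {"x": -2, "y": -22, "z": 0, "rx": 0, "ry": 0, "rz": 0, "gripper": 0.1},
    {"x": -5, "y": -44, "z": 0, "rx": 0, "ry": 0, "rz": 0, "gripper": 0.1},
    {"x": -8, "y": -66, "z": 0, "rx": 0, "ry": 0, "rz": 0, "gripper": 0.1},
    {"x": -10, "y": -84, "z": 0, "rx": 0, "ry": 0, "rz": 0, "gripper": 0.1},
    {"x": -11, "y": -96, "z": 0, "rx": 0, "ry": 0, "rz": 0, "gripper": 0.1},
  ],
)

```text
time_s: 13.37
eef_pos: [0.5903, -0.0459, 0.2215]
orientation: [[0.934, 0.358, -0.003], [0.358, -0.934, 0.0], [-0.003, -0.001, -1.0]]
force: [-0.3, -0.3, -2.4]
grip_width: 0.0321
grip_force: 40.0
```

Call:
arm_command(
  plan=[
    {"x": 0, "y": -5, "z": 0, "rx": 0, "ry": 0, "rz": 0, "gripper": 0.1},
    {"x": 0, "y": -7, "z": 0, "rx": 0, "ry": 0, "rz": 0, "gripper": 0.1},
    {"x": 0, "y": -7, "z": -10, "rx": 0, "ry": 0, "rz": 0, "gripper": 0.1},
    {"x": 0, "y": -7, "z": -25, "rx": 0, "ry": 0, "rz": 0, "gripper": 0.1},
    {"x": 0, "y": -7, "z": -35, "rx": 0, "ry": 0, "rz": 0, "gripper": 0.1},
  ],
)

```text
time_s: 13.78
eef_pos: [0.5913, -0.0493, 0.1864]
orientation: [[0.933, 0.36, -0.001], [0.36, -0.933, 0.0], [-0.001, -0.001, -1.0]]
force: [0.7, 0.1, -2.4]
grip_width: 0.0327
grip_force: 40.0
```

Call:
arm_command(
  plan=[
    {"x": 0, "y": 0, "z": 0, "rx": 0, "ry": 0, "rz": 0, "gripper": 0.1},
    {"x": 0, "y": 0, "z": 0, "rx": 0, "ry": 0, "rz": 0, "gripper": 0.1},
    {"x": 0, "y": 0, "z": 0, "rx": 0, "ry": 0, "rz": 0, "gripper": 0.1},
  ],
)

```text
time_s: 14.03
eef_pos: [0.592, -0.0498, 0.1884]
orientation: [[0.933, 0.36, 0.0], [0.36, -0.933, -0.0], [0.0, 0.0, -1.0]]
force: [0.7, -0.6, -2.1]
grip_width: 0.0327
grip_force: 40.0
```

```bash
python3 - <<'E'
from h import *
P=[]
for n,(x,y) in(("scene",(180,140)),("top",(257,155))):
    im=r.snapshot(n)[:,:,::-1]; cv2.imwrite(f"pics/{n}9.png",im); P.append(cv2.resize(im[y:y+100,x:x+100],(400,400),interpolation=2))
cv2.imwrite("pics/c9.png",np.hstack(P)); s=r.read_state();p=s["eef_pos"];print(p,s["grip_width"],s["force"])
f=p-[0,0,.0876]
print("expected crop px: head top",(proj("scene",f+[0,0,.112])-[180,140])*4,"belly",(proj("scene",f+[0,0,.026])-[180,140])*4,"tilt ref")
E
```

```text
[ 0.59206306 -0.05004874  0.18874206] 0.032784617787805746 [-0.04840361  0.48696925 -1.89332316]
expected crop px: head top [179.63048538  77.33246204] belly [189.16518395 189.80877673] tilt ref
```

View pics/c9.png

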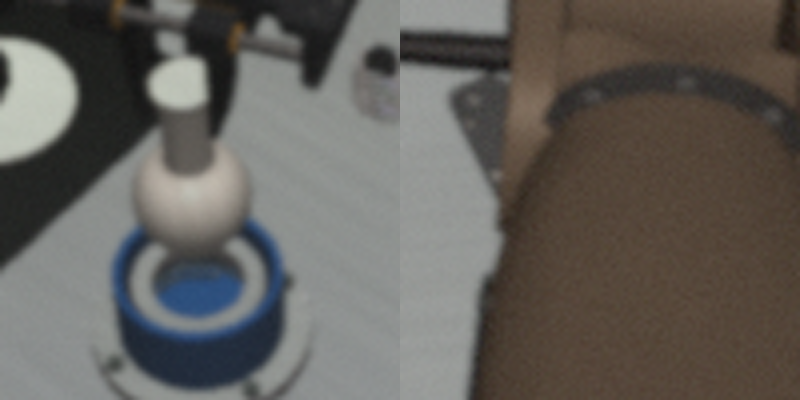

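The flask hangs upright over the ring: head at crop (180,80) and belly at (192,195), both as expected. The ring is at (200,285). Lower onto the ring, watching the force.

Call:
arm_command(
  plan=[
    {"x": 1, "y": 0, "z": -15, "rx": 0, "ry": 0, "rz": 0, "gripper": 0.1},
    {"x": 1, "y": 0, "z": -30, "rx": 0, "ry": 0, "rz": 0, "gripper": 0.1},
    {"x": 1, "y": 0, "z": -42, "rx": 0, "ry": 0, "rz": 0, "gripper": 0.1},
    {"x": 1, "y": 0, "z": -48, "rx": 0, "ry": 0, "rz": 0, "gripper": 0.1},
    {"x": 1, "y": 0, "z": -50, "rx": 0, "ry": 0, "rz": 0, "gripper": 0.1},
  ],
)

```text
time_s: 14.55
eef_pos: [0.5926, -0.0501, 0.1377]
orientation: [[0.933, 0.36, -0.001], [0.36, -0.933, 0.0], [-0.001, -0.0, -1.0]]
force: [-0.5, -0.6, -2.6]
grip_width: 0.0328
grip_force: 40.0
```

Call:
arm_command(
  plan=[
    {"x": 0, "y": 0, "z": -1, "rx": 0, "ry": 0, "rz": 0, "gripper": 0.1},
    {"x": 0, "y": 0, "z": -3, "rx": 0, "ry": 0, "rz": 0, "gripper": 0.1},
    {"x": 0, "y": 0, "z": -5, "rx": 0, "ry": 0, "rz": 0, "gripper": 0.1},
    {"x": 0, "y": 0, "z": -6, "rx": 0, "ry": 0, "rz": 0, "gripper": 0.1},
    {"x": 0, "y": 0, "z": -6, "rx": 0, "ry": 0, "rz": 0, "gripper": 0.1},
  ],
)

```text
time_s: 14.97
eef_pos: [0.5929, -0.0504, 0.1325]
orientation: [[0.933, 0.36, 0.001], [0.36, -0.933, -0.0], [0.0, 0.001, -1.0]]
force: [-0.5, -1.5, -0.2]
grip_width: 0.0329
grip_force: 40.0
```

Contact at the predicted height. Press down.

Call:
arm_command(
  plan=[
    {"x": 0, "y": 0, "z": -2, "rx": 0, "ry": 0, "rz": 0, "gripper": 0.1},
    {"x": 0, "y": 0, "z": -4, "rx": 0, "ry": 0, "rz": 0, "gripper": 0.1},
    {"x": 0, "y": 0, "z": -6, "rx": 0, "ry": 0, "rz": 0, "gripper": 0.1},
    {"x": 0, "y": 0, "z": -7, "rx": 0, "ry": 0, "rz": 0, "gripper": 0.1},
    {"x": 0, "y": 0, "z": -7, "rx": 0, "ry": 0, "rz": 0, "gripper": 0.1},
  ],
  grip_force=50,
)

```text
time_s: 15.38
eef_pos: [0.5928, -0.0503, 0.1251]
orientation: [[0.933, 0.36, 0.0], [0.36, -0.933, -0.0], [0.0, 0.0, -1.0]]
force: [-0.4, -1.7, 3.5]
grip_width: 0.0322
grip_force: 50.0
```

Call:
arm_command(
  plan=[
    {"x": 0, "y": 0, "z": -2, "rx": 0, "ry": 0, "rz": 0, "gripper": 0.1},
    {"x": 0, "y": 0, "z": -4, "rx": 0, "ry": 0, "rz": 0, "gripper": 0.1},
    {"x": 0, "y": 0, "z": -5, "rx": 0, "ry": 0, "rz": 0, "gripper": 0.1},
    {"x": 0, "y": 0, "z": -5, "rx": 0, "ry": 0, "rz": 0, "gripper": 0.1},
    {"x": 0, "y": 0, "z": -5, "rx": 0, "ry": 0, "rz": 0, "gripper": 0.1},
  ],
)

```text
time_s: 15.8
eef_pos: [0.5929, -0.0503, 0.1203]
orientation: [[0.933, 0.36, 0.0], [0.36, -0.933, -0.0], [0.0, 0.0, -1.0]]
force: [-2.0, -2.5, 5.5]
grip_width: 0.0322
grip_force: 50.0
```

Call:
arm_command(
  plan=[
    {"x": 0, "y": 0, "z": -0.5, "rx": 0, "ry": 0, "rz": 0, "gripper": 0.1},
    {"x": 0, "y": 0, "z": -1, "rx": 0, "ry": 0, "rz": 0, "gripper": 0.1},
    {"x": 0, "y": 0, "z": -1.5, "rx": 0, "ry": 0, "rz": 0, "gripper": 0.1},
    {"x": 0, "y": 0, "z": -1.5, "rx": 0, "ry": 0, "rz": 0, "gripper": 0.1},
    {"x": 0, "y": 0, "z": -1.5, "rx": 0, "ry": 0, "rz": 0, "gripper": 0.1},
  ],
)

```text
time_s: 16.22
eef_pos: [0.5928, -0.0503, 0.1187]
orientation: [[0.933, 0.36, 0.0], [0.36, -0.933, -0.0], [0.0, 0.0, -1.0]]
force: [-0.2, -1.9, 4.9]
grip_width: 0.0323
grip_force: 50.0
```

Call:
arm_command(
  plan=[
    {"x": 0, "y": 0, "z": -1, "rx": 0, "ry": 0, "rz": 0, "gripper": 0.1},
    {"x": 0, "y": 0, "z": -1.5, "rx": 0, "ry": 0, "rz": 0, "gripper": 0.1},
    {"x": 0, "y": 0, "z": -1.5, "rx": 0, "ry": 0, "rz": 0, "gripper": 0.1},
    {"x": 0, "y": 0, "z": -1.5, "rx": 0, "ry": 0, "rz": 0, "gripper": 0.1},
  ],
)

```text
time_s: 16.55
eef_pos: [0.5931, -0.0503, 0.1178]
orientation: [[0.933, 0.36, 0.001], [0.36, -0.933, -0.0], [0.001, 0.001, -1.0]]
force: [-0.6, -2.1, 9.3]
grip_width: 0.0322
grip_force: 50.0
```

Call:
arm_command(
  plan=[
    {"x": 0, "y": 0, "z": -0.5, "rx": 0, "ry": 0, "rz": 0, "gripper": 0.1},
    {"x": 0, "y": 0, "z": -1.5, "rx": 0, "ry": 0, "rz": 0, "gripper": 0.1},
    {"x": 0, "y": 0, "z": -1.5, "rx": 0, "ry": 0, "rz": 0, "gripper": 0.1},
    {"x": 0, "y": 0, "z": -1.5, "rx": 0, "ry": 0, "rz": 0, "gripper": 0.1},
  ],
)

```text
time_s: 16.88
eef_pos: [0.5937, -0.0503, 0.1174]
orientation: [[0.933, 0.36, 0.003], [0.36, -0.933, -0.001], [0.003, 0.002, -1.0]]
force: [-2.2, -1.1, 19.4]
grip_width: 0.0326
grip_force: 50.0
```

Call:
arm_command(
  plan=[
    {"x": 0, "y": 0, "z": 0, "rx": 0, "ry": 0, "rz": 0, "gripper": 0.1},
    {"x": 0, "y": 0, "z": 0, "rx": 0, "ry": 0, "rz": 0, "gripper": 0.1},
    {"x": 0, "y": 0, "z": 0, "rx": 0, "ry": 0, "rz": 0, "gripper": 0.1},
    {"x": 0, "y": 0, "z": 0, "rx": 0, "ry": 0, "rz": 0, "gripper": 0.1},
    {"x": 0, "y": 0, "z": 0, "rx": 0, "ry": 0, "rz": 0, "gripper": 0.1},
  ],
)

```text
time_s: 17.3
eef_pos: [0.5937, -0.0503, 0.1174]
orientation: [[0.933, 0.36, 0.003], [0.36, -0.933, -0.001], [0.003, 0.002, -1.0]]
force: [-2.9, -1.5, 19.0]
grip_width: 0.0325
grip_force: 50.0
```

The stop is firm and steady at 19 N. One numeric check of uprightness and of the lid before handing in.

```bash
python3 - <<'E'
from h import *
im=r.snapshot("scene")[:,:,::-1]; g=cv2.cvtColor(im,6).astype(int)
p=r.read_state()["eef_pos"]; f=np.array([p[0],p[1],.032])
print("head exp",proj("scene",f+[0,0,.112]),"neck exp",proj("scene",f+[0,0,.08]),"belly exp",proj("scene",f+[0,0,.04]))
for y in (165,170,175,180,185,190,195,200,205,210): print(y,*g[y,206:256:2])
m=np.zeros(g.shape,np.uint8); m[140:190,150:206]=g[140:190,150:206]>140
n,_,st,ce=cv2.connectedComponentsWithStats(m); i=1+np.argmax(st[1:,4]); print("lid",ce[i],st[i],onz("scene",ce[i],.013))
E
```

```text
head exp [226.23849965 182.59721913] neck exp [227.08711902 192.42657601] belly exp [228.09596744 204.10305418]
165 41 40 45 62 37 27 27 31 37 47 60 45 34 26 29 26 27 26 28 30 40 42 41 42 44
170 26 28 55 65 61 71 76 80 87 107 116 94 46 43 42 41 43 36 29 48 74 58 42 42 44
175 34 32 31 27 25 26 30 61 129 135 108 47 32 31 33 35 66 87 82 104 118 124 106 75 53
180 36 60 109 112 40 26 33 92 174 192 191 174 152 76 30 30 44 110 144 139 125 115 92 86 64
185 136 143 145 141 91 33 99 184 195 191 192 192 187 116 32 26 52 128 143 144 146 147 146 146 119
190 142 142 143 142 134 72 43 99 121 147 160 150 122 78 29 35 98 143 145 144 146 146 144 145 147
195 143 143 145 143 124 94 66 55 67 80 85 89 88 71 39 45 48 61 86 120 141 146 145 146 144
200 144 142 114 70 46 52 107 144 106 80 88 91 90 92 120 162 153 105 47 43 64 106 141 144 145
205 138 102 61 39 51 115 155 167 170 149 134 134 143 166 182 180 168 147 109 52 43 63 109 143 145
210 140 90 56 50 98 111 136 157 167 175 178 183 184 178 175 165 152 134 106 105 80 62 65 85 136
lid [173.23350254 168.70896785] [157 151  40  30 591] [ 0.56125126 -0.26265909  0.013     ]
```

```bash
python3 -c "
from station import r
print(r.job_done())"
```

```text
the job is handed in; nothing more can be done
None
```

I handed the job in at about 17 s: the lid is flat, knob up, on the mat, and the round-bellied flask stands upright in the ring. The arm is holding it on what reads as the lower stop, at a steady 19 N. I gripped the flask by its head, not its neck, because the fingers met the wider head first.

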